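# Ease the paint case lid shut

### The job

Close the wooden paint case without letting its lid bang: from behind, tip the open lid forward past upright with a fingertip so that it starts to fall, catch the falling lid from below on the outside of the fingers and carry it part-way down, clearly slower than it would fall by itself, then lower it gently until it is fully shut. Touch it lightly, do not grip or lift anything, do not shove the case, and leave everything else on the table where it is; finish with the hand clear.

Things in the scene. Friction and masses are not known exactly. Their poses are not given: they have to be found in the camera images.
- case: open wooden paint case, 140 mm deep (its x), 240 wide (its y), 70 high, 1.8 kg, loose on the table; origin at the centre of its underside, z up, +x (robot's left) to the hinged back side, -x (robot's right) to the front, where the lid's lip ends. Pushes under 8 N do not slide it. Paint pots and a tray inside, all below the rim
- lid (a joint): lid's hinge angle: 0 shut, 1.57 upright, 1.85 resting back on its stop (start). Board 165 mm hinge to free edge, 240 wide, 8 thick, about 0.3 kg. Past upright it falls to the front by itself; the damped hinge lets it fall at about 0.8*cos(angle) rad/s: some 2 to 3 s from just past upright to shut, too fast at the end: below 0.2 rad it must close slower than 0.5 rad/s (80 mm/s at the free edge)
- hinge (a point): point on the hinge axis at mid-width, top of the case's back wall (70 mm up, 70 mm behind the case's centre); axes as the case's, y along the hinge. At hinge angle a the middle of the lid's free edge (inner face) lies 165*cos(a) mm from it towards the case's front and 165*sin(a) mm up
- lip (a point): middle of the lid's free edge, on the inner face (underside when shut; the outer face is 8 mm away). Shut, the lid sticks out 25 mm past the case's front wall as a lip, underside 70 mm above the table, so a finger can carry it from below. Turns with the lid: its -x points from hinge to free edge, its z is the outer face's normal
- brush_jar: bystander: white jar, 72 mm across, with brushes up to 235 mm high, beyond the case (its -y side); origin under its centre
- clay_tub: bystander: white open tub, 110 mm across, 75 mm high, behind the lid's hinge side; origin under its centre
- marker: bystander: marker pen, 120 mm long, 14 mm thick, lying on the table along the case's front, 90 to 110 mm from its wall; origin under its centre, x along it
- marker2: bystander: marker pen, 120 mm long, 14 mm thick, lying at the left; origin under its centre, x along it
- clay_disc: bystander: fired clay disc, 100 mm across, 12 mm thick; origin under its centre
- tape: bystander: roll of tape lying flat, 80 mm across, 24 mm high; origin under its centre
- paint: bystander: paint bottle, 56 mm across, 130 mm high; origin under its centre

How it is judged:
By the outcome, as a careful person would: the job done as asked, in the order asked, and still so for the second after the job is handed in, with the robot touching nothing.
It also fails if it takes over 53 s, if anything falls off the work surface, if the arm or the gripper's body presses on something with over 40 N, if the wrist force passes 120 N, or if a joint passes its speed limit or range.

### The arm

A 6-joint arm with a two-finger parallel gripper is mounted at the origin on the work surface. World frame = base frame: x ahead of the robot, y to its left, z up, the work surface at z = 0. Lengths are in m, angles in rad, forces in N, time in s.
With the tool pointing down it reaches from about 0.4 to 0.825 m from the base axis. Payload 7 kg.
Tool frame: the origin (TCP) lies midway between the tips of the shut fingers; the grasp point (between the pads) lies hold_point_z behind it (hold_point_z is the distance from the TCP to the grasp point, in m); z points along the fingers, y is the line along which they close (so a half turn about z gives the same grasp; the last joint's range is limited). The gripper opens to 88 mm and grips with 3 to 60 N. Pads are 19 mm wide; open, the fingers measure 130 mm over their backs; the gripper's body (78 mm by 193 mm) begins 47 mm behind the grasp point.
Start: joints at [-0.902, 0.359, 0.012, 0, -1.224, -0.288], TCP at [0.251, -0.627, 0.227] pointing down, gripper open.
Joint ranges: [-3.07, 3.07], [-1.43, 2.12], [-1.02, 1.25], [-3.03, 1.67], [-3.05, -0], [-3.03, 3.03]. Speed limits (rad/s): [2.39, 2.39, 3.01, 3.14, 3.14, 3.14].

### API

Orientations are given as [roll, pitch, yaw] about the fixed x, y, z axes, in that order (R = Rz(yaw) Ry(pitch) Rx(roll)).
In Python, from station import * gives the robot as it stands.
- The arm moves only by the tool apply_moves, never from a script. Its argument "steps" is a list of rows, each an object with "translation": the shift along the world's x, y, z scaled (see below), a list of three; "rotation": the turn, a rotation vector about the world's x, y, z scaled (see below), a list of three. A call has exactly 10 rows; each row is the pose to reach, as a shift and turn from the pose commanded when the call began; what a row does not reach only later rows make up. The controller multiplies each number of a shift by 250 mm and each number of a turn by 30 degrees. A row lasts 1/12 s, in which the tool goes at most 41.7 mm and 7.16 degrees, less where a joint would pass 70% of its speed; a pose out of reach is approached as far as the arm can. A call with a number of a shift or a turn outside -1 to 1 is refused whole. A call with a gripper value outside its range is refused whole. "jaw" is the closure, from -1 (fully open) to 1 (shut), so that 0 is half open, set as the call begins (left out, the last holds). The fingers move at their own pace and stop on an object; "newtons" is the grip in N (left out, the last holds). Time passes only in rows, so rows that repeat a pose let the fingers close, or fill a call up. It gives the time, the measured TCP pose, the force, the opening and the grip force at its end, in the units of the state.
- get_state(): the state, without advancing time (a new reading comes with each control period).
- grab_frame(name): name is "scene" or "top" or "wrist"; returns the picture (400x640x3 uint8, blue, green, red); there is no depth.
- camera_model(name): a dict with "fx", "fy", "cx", "cy" (pixels), "xyz" and "rotation" of the camera in the world. Camera axes: x right, y down, z forward; pixel columns grow to the right and rows downward; lengths in m; the calibration is good to about 2 mm. A picture is of the moment at which its call begins: read the wrist's pose just before it. camera_model takes no time and is no camera call; for the wrist camera it gives the pose at the moment of the call.
- job_done(): hands the job in; it is judged then, once.
The state is a dict: "t": time; "q": joint angles; "qd": joint speeds; "joint_efforts": joint torques, N m; "eef_pos": TCP position; "ee_rot": TCP orientation; "force": force on the tool from outside, world axes, zero at the start; "moment": the same for the moment, N m; "width": finger opening in m; "gripper_force": force on a finger pad.
Only numpy, scipy, OpenCV 4.12 (cv2) and the standard library are available. Lean on these libraries where they do the work, as an engineer would, in place of code of your own. Each camera call takes 0.05 s, during which the arm holds its last target. There are 200 camera calls.

## Working session

There is one attempt and no reset: what is moved stays moved. The work goes in short steps, Python scripts to look and compute and a tool call to move; the robot and the scene stay as the last step left them, time stands still between calls to the robot, and variables do not carry over. Pictures are saved under pics/ and viewed, at most 12 in all, crops included, and the job is handed in when it is done.

Besides the shell and the picture viewer there is one more tool, called after "Call:" in YAML: its name, and indented under it one key for each argument. apply_moves: Moves the arm, as the interface text tells. Shifts and turns lie within -1 to 1; 1 stands for 250 mm of shift or 30 degrees of turn. Its arguments: {"type":"object","properties":{"steps":{"type":"array"},"jaw":{"type":"number"},"newtons":{"type":"number"}},"required":["steps"]}

```bash
ls; mkdir -p pics
python3 - <<'E'
from station import *
import cv2
for n in("scene","top"):
    cv2.imwrite(f"pics/{n}0.png",grab_frame(n)); c=camera_model(n); print(n,c)
s=get_state(); print(s)
E
```

```text
pics
scene {'fx': 375.7496402100503, 'fy': 375.7496402100503, 'cx': 316.94004662810266, 'cy': 201.0869621841596, 'xyz': array([1.08817163, 0.52860746, 1.01108751]), 'rotation': array([-2.46769871, -0.01358155,  2.34574721])}
top {'fx': 451.42555311517293, 'fy': 451.42555311517293, 'cx': 320.27855398366535, 'cy': 196.33820379887092, 'xyz': array([0.35221408, 0.02092869, 1.19091548]), 'rotation': array([-2.95089726, -0.02183419, -1.56539306])}
{'t': 0.1, 'q': array([-9.01906583e-01,  3.59314289e-01,  1.11411495e-02, -3.08459849e-04,
       -1.22411637e+00, -2.88122751e-01]), 'qd': array([ 0.00023723, -0.00032667,  0.00293873,  0.00166126, -0.00072558,
       -0.00228418]), 'joint_efforts': array([-1.60344749e-03, -5.84160340e+01,  2.93753529e+01,  7.01553494e+00,
        1.01760085e-02, -5.83852352e-05]), 'eef_pos': array([ 0.25067048, -0.62624472,  0.22571297]), 'ee_rot': array([ 3.14007862e+00, -1.46296720e-04, -2.76093057e+00]), 'force': array([ 0.33229621, -0.60315198,  0.07027637]), 'moment': array([0.01743295, 0.0142779 , 0.01740313]), 'gripper_force': 0.0, 'width': 0.08764095048842262}
```

View pics/scene0.png

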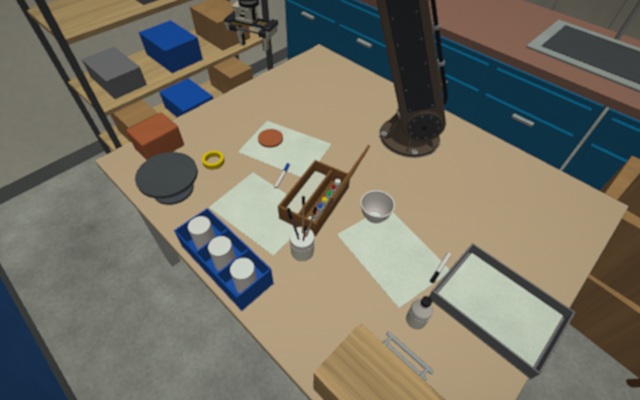

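View pics/top0.png

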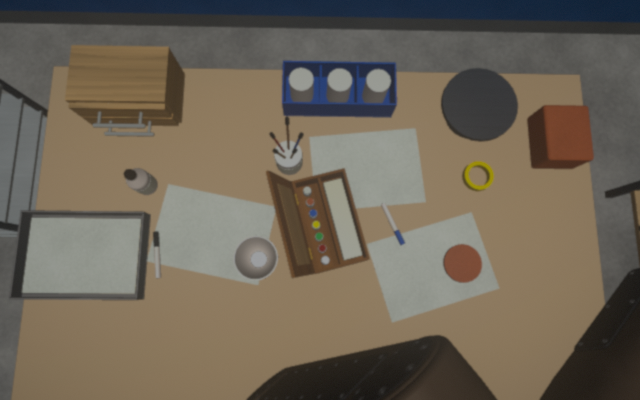

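The lid stands open on the image's left (world +y) in the top view: case px ~(268-370, 168-275), jar (288,155), tub (256,258), marker (393,224). Zooming in for corners.

```bash
cat > h.py <<'E'
from station import *
import cv2, numpy as np
from scipy.spatial.transform import Rotation as R
def ray(c,u,v):
    d=R.from_euler('xyz',c['rotation']).as_matrix()@np.array([(u-c['cx'])/c['fx'],(v-c['cy'])/c['fy'],1]); return c['xyz'],d
def onz(c,u,v,z):
    o,d=ray(c,u,v); return o+d*(z-o[2])/d[2]
def proj(c,p):
    q=R.from_euler('xyz',c['rotation']).as_matrix().T@(np.array(p)-c['xyz']); return np.array([c['cx']+c['fx']*q[0]/q[2],c['cy']+c['fy']*q[1]/q[2]])
E
python3 - <<'E'
import cv2
a=cv2.imread('pics/top0.png')[110:290,225:415]
b=cv2.imread('pics/scene0.png')[130:270,260:400]
cv2.imwrite('pics/c1.png',cv2.resize(a,None,fx=3.3,fy=3.3,interpolation=3)[:590])
cv2.imwrite('pics/c2.png',cv2.resize(b,None,fx=4,fy=4,interpolation=3))
E
```

```text
(no output)
```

View pics/c1.png

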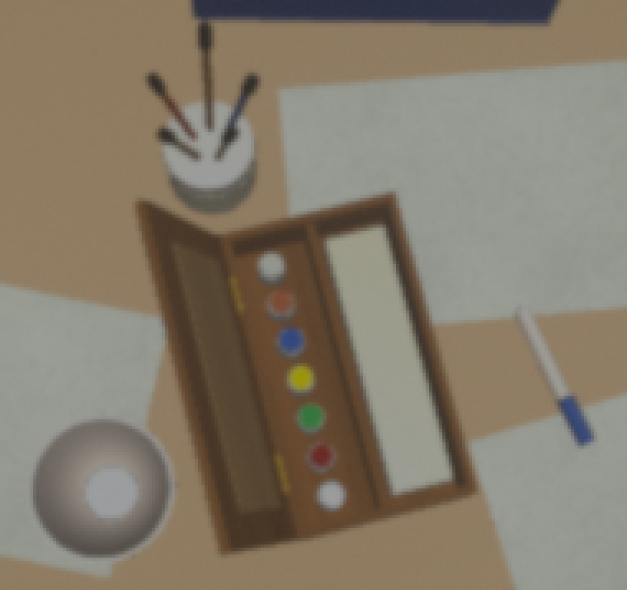

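View pics/c2.png

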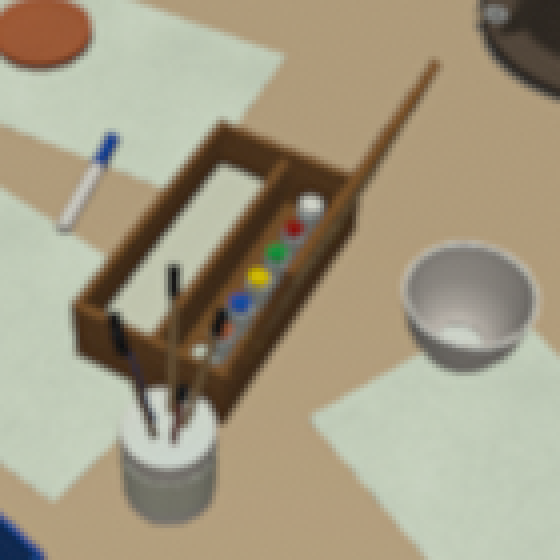

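Crop: front rim corners at px (345,168.5) and (368.6,258.5); lid free edge at (266.5,171) and (292.3,277.6).

Run:
```python
from h import *
c=camera_model("top"); s=camera_model("scene")
np.set_printoptions(precision=4,suppress=True)
A=onz(c,345,168.5,.07);B=onz(c,368.6,258.5,.07);print(A,B,np.linalg.norm(A-B))
zl=.07+.165*np.sin(1.85)
C=onz(c,266.5,170.9,zl);D=onz(c,292.3,277.6,zl);print(C,D,np.linalg.norm(C-D))
e=(A-B)/np.linalg.norm(A-B)+(C-D)/np.linalg.norm(C-D); e/=np.linalg.norm(e) # case -y
b=np.array([-e[1],e[0],0]) # case +x (back)
yaw=np.arctan2(b[1],b[0]);print('back',b,'yaw',yaw)
m=(A+B)/2; ctr=m+b*.07; print('ctr',ctr)
l=(C+D)/2; print('lid edge rel ctr: back',(l-ctr)@b,'(exp .07+.0455..+8mm)', (l-ctr)@e)
# check scene
h=ctr+b*.07
for n,p in dict(A=m-b*0+e*.12,B=m-e*.12,H1=h+e*.12,H2=h-e*.12,L1=h+b*.0455+e*.12+[0,0,.1586],L2=h+b*.0455-e*.12+[0,0,.1586]).items(): print(n,(proj(s,p)-[260,130])*4,(proj(c,p)-[225,110])*3.3)
print('tub',onz(c,225+102/3.3,110+488/3.3,.075),'jar',onz(c,225+208/3.3,110+145/3.3,.09))
for u,v in((520,310),(585,440)):print('marker',onz(c,225+u/3.3,110+v/3.3,.01))
```

```text
[ 0.6421 -0.0654  0.07  ] [ 0.4136 -0.1226  0.07  ] 0.2355430807212076
[0.5937 0.119  0.2286] [0.3641 0.0586 0.2286] 0.23741656144514034
back [-0.2486  0.9686  0.    ] yaw 1.8220498647553884
ctr [ 0.5104 -0.0262  0.07  ]
lid edge rel ctr: back 0.11920987996763366 (exp .07+.0455..+8mm) -0.0019113303928037656
A [ 69.3508 302.3229] [394.4172 190.5493]
B [221.4973 117.047 ] [475.5483 492.7408]
H1 [222.1433 375.9234] [218.9109 232.462 ]
H2 [363.6921 176.9734] [293.922  538.8412]
L1 [283.1628 268.183 ] [142.3633 194.8882]
L2 [434.7831  57.5981] [226.4876 550.9497]
tub [0.413  0.1544 0.075 ] jar [0.6732 0.0801 0.09  ]
marker [ 0.5613 -0.1698  0.01  ]
marker [ 0.4569 -0.2194  0.01  ]
```

Call:
apply_moves:
  steps:
    - {"translation": [0.04, 0.06, 0.01], "rotation": [0, 0, 0.1]}
    - {"translation": [0.07, 0.12, 0.02], "rotation": [0, 0, 0.2]}
    - {"translation": [0.11, 0.18, 0.03], "rotation": [0, 0, 0.3]}
    - {"translation": [0.15, 0.24, 0.04], "rotation": [0, 0, 0.4]}
    - {"translation": [0.19, 0.3, 0.05], "rotation": [0, 0, 0.5]}
    - {"translation": [0.22, 0.36, 0.05], "rotation": [0, 0, 0.6]}
    - {"translation": [0.26, 0.42, 0.05], "rotation": [0, 0, 0.7]}
    - {"translation": [0.3, 0.48, 0.05], "rotation": [0, 0, 0.8]}
    - {"translation": [0.33, 0.54, 0.05], "rotation": [0, 0, 0.9]}
    - {"translation": [0.36, 0.6, 0.05], "rotation": [0, 0, 1.0]}
  jaw: 1
  newtons: 5

```text
t: 0.93
eef_pos: [0.3411, -0.4756, 0.2386]
ee_rot: [3.141, 0.0, -2.235]
force: [0.2, -0.3, 0.6]
width: 0.0265
gripper_force: 0.0
```

Call:
apply_moves:
  steps:
    - {"translation": [0.04, 0.06, 0.01], "rotation": [0, 0, 0.1]}
    - {"translation": [0.07, 0.12, 0.02], "rotation": [0, 0, 0.2]}
    - {"translation": [0.11, 0.18, 0.03], "rotation": [0, 0, 0.3]}
    - {"translation": [0.15, 0.24, 0.04], "rotation": [0, 0, 0.4]}
    - {"translation": [0.19, 0.3, 0.05], "rotation": [0, 0, 0.5]}
    - {"translation": [0.22, 0.36, 0.05], "rotation": [0, 0, 0.6]}
    - {"translation": [0.26, 0.42, 0.05], "rotation": [0, 0, 0.7]}
    - {"translation": [0.3, 0.48, 0.05], "rotation": [0, 0, 0.8]}
    - {"translation": [0.33, 0.54, 0.05], "rotation": [0, 0, 0.9]}
    - {"translation": [0.36, 0.6, 0.05], "rotation": [0, 0, 1.0]}

```text
t: 1.77
eef_pos: [0.431, -0.3257, 0.2512]
ee_rot: [3.141, 0.0, -1.711]
force: [0.9, -0.9, -0.2]
width: 0.0002
gripper_force: 0.0
```

Call:
apply_moves:
  steps:
    - {"translation": [0.04, 0.06, 0.0], "rotation": [0, 0, 0.1]}
    - {"translation": [0.07, 0.12, 0.0], "rotation": [0, 0, 0.2]}
    - {"translation": [0.11, 0.18, 0.0], "rotation": [0, 0, 0.3]}
    - {"translation": [0.15, 0.24, 0.0], "rotation": [0, 0, 0.4]}
    - {"translation": [0.19, 0.3, 0.0], "rotation": [0, 0, 0.5]}
    - {"translation": [0.22, 0.36, 0.0], "rotation": [0, 0, 0.6]}
    - {"translation": [0.26, 0.42, 0.0], "rotation": [0, 0, 0.7]}
    - {"translation": [0.3, 0.48, 0.0], "rotation": [0, 0, 0.75]}
    - {"translation": [0.33, 0.54, 0.0], "rotation": [0, 0, 0.75]}
    - {"translation": [0.36, 0.6, 0.0], "rotation": [0, 0, 0.75]}

```text
t: 2.6
eef_pos: [0.521, -0.1758, 0.2512]
ee_rot: [3.141, 0.0, -1.321]
force: [-0.2, -0.1, 0.6]
width: 0.0005
gripper_force: 0.0
```

Call:
apply_moves:
  steps:
    - {"translation": [0, 0, -0.04], "rotation": [0.1, 0.026, 0]}
    - {"translation": [0, 0, -0.08], "rotation": [0.2, 0.05, 0]}
    - {"translation": [0, 0, -0.12], "rotation": [0.3, 0.077, 0]}
    - {"translation": [0, 0, -0.16], "rotation": [0.4, 0.103, 0]}
    - {"translation": [0, 0, -0.2], "rotation": [0.5, 0.128, 0]}
    - {"translation": [0, 0, -0.24], "rotation": [0.6, 0.154, 0]}
    - {"translation": [0, 0, -0.28], "rotation": [0.7, 0.18, 0]}
    - {"translation": [0, 0, -0.32], "rotation": [0.8, 0.205, 0]}
    - {"translation": [0, 0, -0.36], "rotation": [0.9, 0.23, 0]}
    - {"translation": [0, 0, -0.36], "rotation": [0.94, 0.24, 0]}

```text
t: 3.43
eef_pos: [0.5196, -0.1767, 0.1585]
ee_rot: [3.137, 0.514, -1.325]
force: [-0.2, -0.2, -1.0]
width: 0.0005
gripper_force: 0.0
```

Call:
apply_moves:
  steps:
    - {"translation": [-0.01, 0.04, -0.01], "rotation": [0.06, 0.015, 0]}
    - {"translation": [-0.02, 0.08, -0.02], "rotation": [0.12, 0.03, 0]}
    - {"translation": [-0.03, 0.12, -0.03], "rotation": [0.18, 0.046, 0]}
    - {"translation": [-0.04, 0.16, -0.04], "rotation": [0.24, 0.061, 0]}
    - {"translation": [-0.05, 0.2, -0.04], "rotation": [0.3, 0.077, 0]}
    - {"translation": [-0.06, 0.24, -0.04], "rotation": [0.36, 0.092, 0]}
    - {"translation": [-0.07, 0.28, -0.04], "rotation": [0.42, 0.108, 0]}
    - {"translation": [-0.08, 0.32, -0.04], "rotation": [0.48, 0.123, 0]}
    - {"translation": [-0.09, 0.35, -0.04], "rotation": [0.51, 0.131, 0]}
    - {"translation": [-0.09, 0.35, -0.04], "rotation": [0.51, 0.131, 0]}

```text
t: 4.27
eef_pos: [0.4977, -0.088, 0.1511]
ee_rot: [3.139, 0.787, -1.323]
force: [0.0, -0.0, 0.0]
width: 0.0005
gripper_force: 0.0
```

Run:
```python
from h import *
s=get_state();print(s['q'],s['eef_pos'],R.from_euler('xyz',s['ee_rot']).as_matrix().round(3))
a=grab_frame("scene")[60:300,180:480]; b=grab_frame("wrist")
cv2.imwrite('pics/m1.png',np.vstack([cv2.resize(a,(480,300)) , cv2.resize(b,(480,300))]))
```

```text
[-0.31710441  0.48921125  0.01987011 -0.63929728 -1.59128259  0.71787062] [ 0.49769812 -0.08799638  0.1510708 ] [[ 0.174 -0.969 -0.176]
 [-0.685 -0.247  0.686]
 [-0.708  0.002 -0.706]]
```

View pics/m1.png

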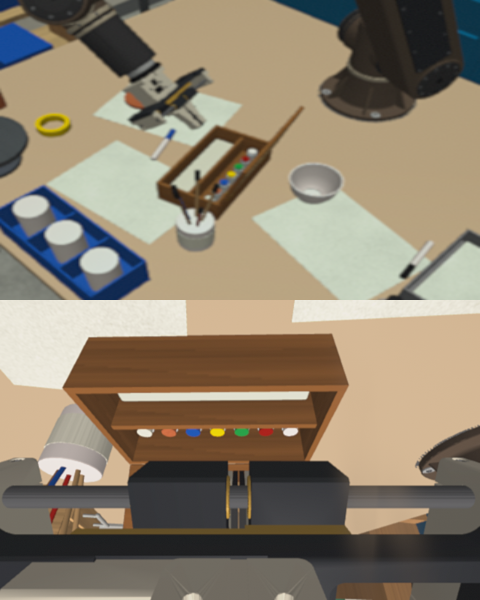

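Wrist view: case centred under the tool, front wall's rim corners at wrist px (85,116) and (464,111), jar to the left (+e), well clear. Checking these against the model and the camera's own height.

Run:
```python
from h import *
np.set_printoptions(precision=4,suppress=True)
c=camera_model("wrist");print(c['xyz'])
f=np.array([.2486,-.9686,0]);e=np.array([.9686,.2486,0]);h=np.array([.493,.0416,.07])
for u,v in((85,116),(464,111)):
    p=onz(c,u,v,.07)-h;print('rim f,e',p@f,p@e)
for u,v in((120,51),(443,45)):
    p=onz(c,u,v,0)-h;print('foot f,e',p@f,p@e)
d=c['xyz']-get_state()['eef_pos'];print('cam rel tcp f,e,z',d@f,d@e,d[2])
```

```text
[ 0.5382 -0.2411  0.2169]
rim f,e 0.14007681544754147 0.11969501243701773
rim f,e 0.14406589475156403 -0.11654721565643078
foot f,e 0.13718099733445 0.12161494166279561
foot f,e 0.14181617585603662 -0.11851989868998955
cam rel tcp f,e,z 0.15701567831521437 0.0008584571672860383 0.06540433828965722
```

Call:
apply_moves:
  steps:
    - {"translation": [0.01, -0.04, 0.02], "rotation": [-0.06, -0.015, 0]}
    - {"translation": [0.02, -0.08, 0.04], "rotation": [-0.12, -0.03, 0]}
    - {"translation": [0.03, -0.12, 0.06], "rotation": [-0.18, -0.046, 0]}
    - {"translation": [0.04, -0.16, 0.08], "rotation": [-0.24, -0.061, 0]}
    - {"translation": [0.05, -0.2, 0.1], "rotation": [-0.3, -0.077, 0]}
    - {"translation": [0.06, -0.24, 0.12], "rotation": [-0.36, -0.092, 0]}
    - {"translation": [0.07, -0.28, 0.14], "rotation": [-0.42, -0.108, 0]}
    - {"translation": [0.08, -0.32, 0.16], "rotation": [-0.48, -0.123, 0]}
    - {"translation": [0.09, -0.35, 0.18], "rotation": [-0.51, -0.131, 0]}
    - {"translation": [0.09, -0.35, 0.2], "rotation": [-0.51, -0.131, 0]}

```text
t: 5.2
eef_pos: [0.5213, -0.1775, 0.2025]
ee_rot: [-3.141, 0.505, -1.32]
force: [0.2, 0.3, 0.1]
width: 0.0002
gripper_force: 0.0
```

Call:
apply_moves:
  steps:
    - {"translation": [-0.012, 0.045, 0.04], "rotation": [-0.1, -0.026, 0]}
    - {"translation": [-0.023, 0.09, 0.08], "rotation": [-0.2, -0.05, 0]}
    - {"translation": [-0.035, 0.136, 0.12], "rotation": [-0.3, -0.077, 0]}
    - {"translation": [-0.046, 0.18, 0.16], "rotation": [-0.4, -0.103, 0]}
    - {"translation": [-0.058, 0.226, 0.2], "rotation": [-0.5, -0.128, 0]}
    - {"translation": [-0.07, 0.27, 0.24], "rotation": [-0.6, -0.154, 0]}
    - {"translation": [-0.081, 0.317, 0.28], "rotation": [-0.7, -0.18, 0]}
    - {"translation": [-0.093, 0.36, 0.32], "rotation": [-0.8, -0.205, 0]}
    - {"translation": [-0.104, 0.407, 0.36], "rotation": [-0.9, -0.23, 0]}
    - {"translation": [-0.116, 0.453, 0.36], "rotation": [-0.94, -0.24, 0]}

```text
t: 6.03
eef_pos: [0.4921, -0.0625, 0.2939]
ee_rot: [-3.138, -0.003, -1.32]
force: [-0.3, 0.1, 0.6]
width: 0.0007
gripper_force: 0.0
```

Call:
apply_moves:
  steps:
    - {"translation": [-0.02, 0.0775, 0], "rotation": [0, 0, 0]}
    - {"translation": [-0.04, 0.155, 0], "rotation": [0, 0, 0]}
    - {"translation": [-0.06, 0.2325, 0], "rotation": [0, 0, 0]}
    - {"translation": [-0.08, 0.31, 0], "rotation": [0, 0, 0]}
    - {"translation": [-0.1, 0.3875, 0], "rotation": [0, 0, 0]}
    - {"translation": [-0.12, 0.465, 0], "rotation": [0, 0, 0]}
    - {"translation": [-0.14, 0.5425, 0], "rotation": [0, 0, 0]}
    - {"translation": [-0.16, 0.62, 0], "rotation": [0, 0, 0]}
    - {"translation": [-0.18, 0.6975, 0], "rotation": [0, 0, 0]}
    - {"translation": [-0.2, 0.775, 0], "rotation": [0, 0, 0]}

```text
t: 6.87
eef_pos: [0.4412, 0.1312, 0.2916]
ee_rot: [3.141, 0.0, -1.321]
force: [0.8, -0.4, 0.2]
width: 0.0005
gripper_force: 0.0
```

Run:
```python
from h import *
np.set_printoptions(precision=4,suppress=True)
f=np.array([.2486,-.9686,0]);e=np.array([.9686,.2486,0]);h=np.array([.493,.0416,.07])
s=get_state();d=s['eef_pos']-h;print(s['t'],d@f,d@e,s['eef_pos'][2],s['q'],R.from_euler('xyz',s['ee_rot']).as_matrix())
cv2.imwrite('pics/m2.png',np.vstack([cv2.resize(grab_frame("scene")[60:300,180:480],(480,300)),cv2.resize(grab_frame("wrist"),(480,300))]))
```

```text
6.8667 -0.0996607650858824 -0.02791697341426384 0.2916393550324876 [ 0.7184 -0.0438 -0.3281 -0.0005 -1.2868 -0.4688] [[ 0.247  -0.969  -0.0006]
 [-0.969  -0.247   0.0001]
 [-0.0003  0.0005 -1.    ]]
```

View pics/m2.png

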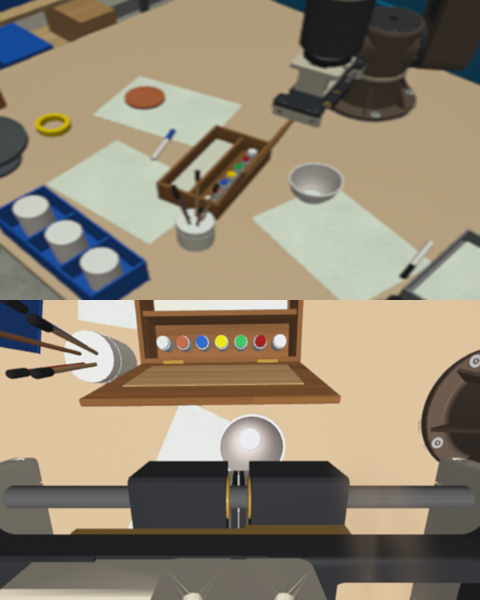

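Wrist view: lid still open, outer/free edge at rows ~370-405, tub below and clear of the finger path, jar left. Descend behind the lid and push in slowly.

Call:
apply_moves:
  steps:
    - {"translation": [0, 0, -0.08], "rotation": [0, 0, 0]}
    - {"translation": [0, 0, -0.16], "rotation": [0, 0, 0]}
    - {"translation": [0, 0, -0.24], "rotation": [0, 0, 0]}
    - {"translation": [0, 0, -0.32], "rotation": [0, 0, 0]}
    - {"translation": [0.005, -0.02, -0.32], "rotation": [0, 0, 0]}
    - {"translation": [0.01, -0.04, -0.32], "rotation": [0, 0, 0]}
    - {"translation": [0.015, -0.06, -0.32], "rotation": [0, 0, 0]}
    - {"translation": [0.02, -0.08, -0.32], "rotation": [0, 0, 0]}
    - {"translation": [0.025, -0.1, -0.32], "rotation": [0, 0, 0]}
    - {"translation": [0.03, -0.116, -0.32], "rotation": [0, 0, 0]}

```text
t: 7.8
eef_pos: [0.4498, 0.1008, 0.2124]
ee_rot: [-3.14, 0.001, -1.321]
force: [-0.7, -0.3, -1.1]
width: -0.0
gripper_force: 0.0
```

Call:
apply_moves:
  steps:
    - {"translation": [0.005, -0.0194, 0], "rotation": [0, 0, 0]}
    - {"translation": [0.01, -0.0388, 0], "rotation": [0, 0, 0]}
    - {"translation": [0.015, -0.058, 0], "rotation": [0, 0, 0]}
    - {"translation": [0.02, -0.0775, 0], "rotation": [0, 0, 0]}
    - {"translation": [0.025, -0.097, 0], "rotation": [0, 0, 0]}
    - {"translation": [0.03, -0.116, 0], "rotation": [0, 0, 0]}
    - {"translation": [0.035, -0.136, 0], "rotation": [0, 0, 0]}
    - {"translation": [0.04, -0.155, 0], "rotation": [0, 0, 0]}
    - {"translation": [0.045, -0.175, 0], "rotation": [0, 0, 0]}
    - {"translation": [0.05, -0.194, 0], "rotation": [0, 0, 0]}

```text
t: 8.63
eef_pos: [0.4619, 0.0523, 0.2115]
ee_rot: [3.141, -0.0, -1.321]
force: [-0.4, 1.4, 1.0]
width: 0.0004
gripper_force: 0.4
```

Run:
```python
from h import *
np.set_printoptions(precision=4,suppress=True)
f=np.array([.2486,-.9686,0]);e=np.array([.9686,.2486,0]);h=np.array([.493,.0416,.07])
s=get_state();d=s['eef_pos']-h;print(s['t'],d@f,d@e,s['eef_pos'][2],s['force'])
c=camera_model("wrist"); w=grab_frame("wrist")
cv2.imwrite('pics/m3.png',w)
for a in(1.4,1.5,1.57,1.65,1.75,1.85): print(a,[proj(c,h+f*.165*np.cos(a)+e*k+[0,0,.165*np.sin(a)]).round() for k in(.12,-.12)])
```

```text
8.6333 -0.01806920281099667 -0.027483569403745797 0.21150031192270005 [-0.3764  1.4237  0.9617]
1.4 [array([-23., 162.]), array([535., 161.])]
1.5 [array([-18., 200.]), array([532., 199.])]
1.57 [array([-12., 225.]), array([529., 225.])]
1.65 [array([ -3., 252.]), array([523., 252.])]
1.75 [array([  9., 282.]), array([515., 282.])]
1.85 [array([ 24., 308.]), array([506., 307.])]
```

View pics/m3.png

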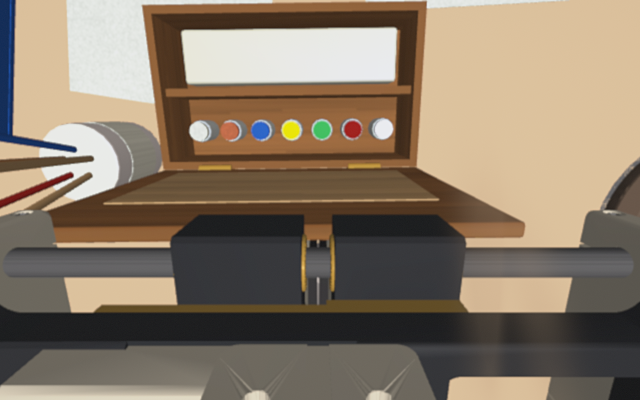

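Lid is at about upright (inner free edge row ~222, predicted 225 for 1.57), finger behind it. Now tip it over, go across, and get below it.

Call:
apply_moves:
  steps:
    - {"translation": [0.0044, -0.017, 0], "rotation": [0, 0, 0]}
    - {"translation": [0.0088, -0.034, 0], "rotation": [0, 0, 0]}
    - {"translation": [0.0132, -0.051, 0], "rotation": [0, 0, 0]}
    - {"translation": [0.0176, -0.068, 0], "rotation": [0, 0, 0]}
    - {"translation": [0.022, -0.085, 0], "rotation": [0, 0, 0]}
    - {"translation": [0.017, -0.066, 0.06], "rotation": [0, 0, 0]}
    - {"translation": [0.017, -0.066, 0.15], "rotation": [0, 0, 0]}
    - {"translation": [0.017, -0.066, 0.24], "rotation": [0, 0, 0]}
    - {"translation": [0.022, -0.085, 0.28], "rotation": [0, 0, 0]}
    - {"translation": [0.037, -0.143, 0.3], "rotation": [0, 0, 0]}

```text
t: 9.52
eef_pos: [0.4719, 0.0176, 0.2885]
ee_rot: [-3.138, 0.0, -1.319]
force: [1.2, 0.8, 0.0]
width: 0.0004
gripper_force: 0.0
```

Call:
apply_moves:
  steps:
    - {"translation": [0.023, -0.09, 0], "rotation": [0.1, 0.026, 0]}
    - {"translation": [0.046, -0.18, 0], "rotation": [0.2, 0.05, 0]}
    - {"translation": [0.07, -0.27, 0], "rotation": [0.3, 0.077, 0]}
    - {"translation": [0.093, -0.36, 0], "rotation": [0.4, 0.103, 0]}
    - {"translation": [0.116, -0.45, 0], "rotation": [0.5, 0.128, 0]}
    - {"translation": [0.139, -0.54, -0.03], "rotation": [0.6, 0.154, 0]}
    - {"translation": [0.162, -0.63, -0.08], "rotation": [0.7, 0.18, 0]}
    - {"translation": [0.185, -0.72, -0.14], "rotation": [0.8, 0.205, 0]}
    - {"translation": [0.209, -0.81, -0.2], "rotation": [0.9, 0.23, 0]}
    - {"translation": [0.232, -0.903, -0.27], "rotation": [0.94, 0.24, 0]}

```text
t: 10.35
eef_pos: [0.529, -0.2111, 0.2173]
ee_rot: [3.141, 0.512, -1.323]
force: [0.4, 0.9, -0.9]
width: 0.0005
gripper_force: 0.0
```

Call:
apply_moves:
  steps:
    - {"translation": [-0.012, 0.048, -0.09], "rotation": [0.085, 0.022, 0]}
    - {"translation": [-0.025, 0.097, -0.18], "rotation": [0.17, 0.044, 0]}
    - {"translation": [-0.037, 0.145, -0.27], "rotation": [0.255, 0.065, 0]}
    - {"translation": [-0.05, 0.194, -0.36], "rotation": [0.34, 0.087, 0]}
    - {"translation": [-0.065, 0.25, -0.345], "rotation": [0.425, 0.109, 0]}
    - {"translation": [-0.08, 0.31, -0.33], "rotation": [0.51, 0.131, 0]}
    - {"translation": [-0.094, 0.365, -0.31], "rotation": [0.51, 0.131, 0]}
    - {"translation": [-0.109, 0.42, -0.295], "rotation": [0.51, 0.131, 0]}
    - {"translation": [-0.123, 0.48, -0.28], "rotation": [0.51, 0.131, 0]}
    - {"translation": [-0.123, 0.48, -0.28], "rotation": [0.51, 0.131, 0]}

```text
t: 11.18
eef_pos: [0.4982, -0.086, 0.1511]
ee_rot: [-3.138, 0.782, -1.317]
force: [0.1, -0.2, 0.3]
width: 0.0004
gripper_force: 0.0
```

Run:
```python
from h import *
np.set_printoptions(precision=4,suppress=True)
f=np.array([.2486,-.9686,0]);e=np.array([.9686,.2486,0]);h=np.array([.493,.0416,.07])
s=get_state();d=s['eef_pos']-h;print(s['t'],d@f,d@e,s['eef_pos'][2],s['force'])
cv2.imwrite('pics/m4.png',np.vstack([cv2.resize(grab_frame("scene")[60:300,180:480],(480,300)),cv2.resize(grab_frame("top")[50:350,100:580],(480,300))]))
```

```text
11.1833 0.12485006206815248 -0.026710825512361834 0.15112245050279272 [ 0.1313 -0.2182  0.2578]
```

View pics/m4.png

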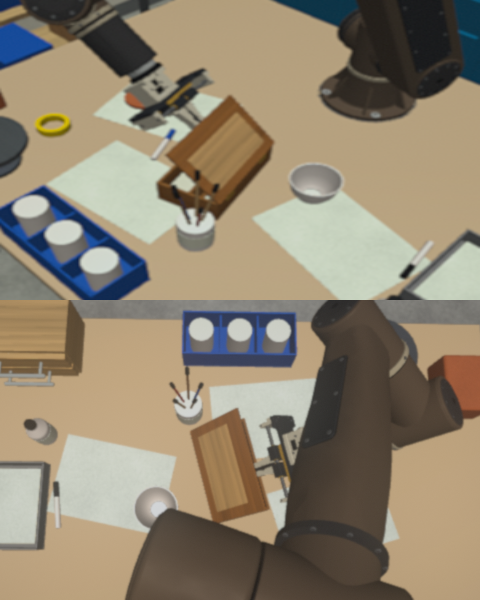

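The lid is falling forward, now over the fingers, which wait below it. Hold for the catch.

Call:
apply_moves:
  steps:
    - {"translation": [0, 0, 0], "rotation": [0, 0, 0]}
    - {"translation": [0, 0, 0], "rotation": [0, 0, 0]}
    - {"translation": [0, 0, 0], "rotation": [0, 0, 0]}
    - {"translation": [0, 0, 0], "rotation": [0, 0, 0]}
    - {"translation": [0, 0, 0], "rotation": [0, 0, 0]}
    - {"translation": [0, 0, 0], "rotation": [0, 0, 0]}
    - {"translation": [0, 0, 0], "rotation": [0, 0, 0]}
    - {"translation": [0.001, -0.003, -0.004], "rotation": [0, 0, 0]}
    - {"translation": [0.002, -0.007, -0.009], "rotation": [0, 0, 0]}
    - {"translation": [0.003, -0.012, -0.016], "rotation": [0, 0, 0]}

```text
t: 12.12
eef_pos: [0.4992, -0.0917, 0.145]
ee_rot: [3.141, 0.784, -1.321]
force: [1.0, -0.7, -0.2]
width: 0.001
gripper_force: 0.6
```

Run:
```python
from h import *
np.set_printoptions(precision=4,suppress=True)
f=np.array([.2486,-.9686,0]);e=np.array([.9686,.2486,0]);h=np.array([.493,.0416,.07])
s=get_state();d=s['eef_pos']-h;print(s['t'],d@f,d@e,s['eef_pos'][2],s['force'],s['force']@f)
# plan: tip positions vs lid angle, 0.18 rad/s
tip=lambda a:np.array([.165*np.cos(a)-.0057,.165*np.sin(a)-.0198])
for a in np.arange(.65,-.01,-.05):
    t=tip(a); print(round(a,2),t, (np.r_[f[:2]*t[0],t[1]]/.25))
t=grab_frame("top");cv2.imwrite('pics/t5.png',t);w=grab_frame("wrist");cv2.imwrite('pics/w5.png',w)
```

```text
12.1167 0.13070029546018594 -0.027151576836902565 0.14497177083065668 [ 0.9551 -0.6729 -0.1738] 0.8891919674648117
0.65 [0.1257 0.0801] [ 0.125  -0.4868  0.3202]
0.6 [0.1305 0.0734] [ 0.1297 -0.5055  0.2935]
0.55 [0.135  0.0664] [ 0.1342 -0.5229  0.2658]
0.5 [0.1391 0.0593] [ 0.1383 -0.5389  0.2372]
0.45 [0.1429 0.052 ] [ 0.1421 -0.5536  0.2079]
0.4 [0.1463 0.0445] [ 0.1455 -0.5667  0.1778]
0.35 [0.1493 0.0368] [ 0.1485 -0.5784  0.1471]
0.3 [0.1519 0.029 ] [ 0.1511 -0.5886  0.1158]
0.25 [0.1542 0.021 ] [ 0.1533 -0.5973  0.0841]
0.2 [0.156 0.013] [ 0.1551 -0.6044  0.0519]
0.15 [0.1574 0.0049] [ 0.1566 -0.61    0.0194]
0.1 [ 0.1585 -0.0033] [ 0.1576 -0.614  -0.0133]
0.05 [ 0.1591 -0.0116] [ 0.1582 -0.6164 -0.0462]
-0.0 [ 0.1593 -0.0198] [ 0.1584 -0.6172 -0.0792]
```

Light contact, angle ≈0.6. Carry down at ~0.18 rad/s.

Call:
apply_moves:
  steps:
    - {"translation": [0.0015, -0.006, -0.0085], "rotation": [0, 0, 0]}
    - {"translation": [0.003, -0.011, -0.017], "rotation": [0, 0, 0]}
    - {"translation": [0.004, -0.016, -0.0255], "rotation": [0, 0, 0]}
    - {"translation": [0.0055, -0.021, -0.034], "rotation": [0, 0, 0]}
    - {"translation": [0.0067, -0.026, -0.0425], "rotation": [0, 0, 0]}
    - {"translation": [0.008, -0.031, -0.051], "rotation": [0, 0, 0]}
    - {"translation": [0.009, -0.0355, -0.06], "rotation": [0, 0, 0]}
    - {"translation": [0.0102, -0.04, -0.0685], "rotation": [0, 0, 0]}
    - {"translation": [0.0113, -0.044, -0.077], "rotation": [0, 0, 0]}
    - {"translation": [0.0124, -0.048, -0.0856], "rotation": [0, 0, 0]}

```text
t: 13.05
eef_pos: [0.5022, -0.1038, 0.1234]
ee_rot: [3.141, 0.784, -1.321]
force: [1.2, -1.8, 0.1]
width: 0.0006
gripper_force: 0.8
```

Run:
```python
from h import *
cv2.imwrite('pics/m5.png',np.vstack([cv2.resize(grab_frame("scene")[130:230,240:380],(560,400),interpolation=3)[:290],cv2.resize(cv2.imread('pics/w5.png'),(480,300))[:, :480].copy() if 0 else cv2.resize(grab_frame("wrist"),(560,300))]))
s=get_state();print(s['force'],s['eef_pos'],s['gripper_force'])
```

```text
[ 0.38030398 -1.91962443 -0.98930577] [ 0.50215651 -0.10383384  0.12321134] 1.0000987770035863
```

View pics/m5.png

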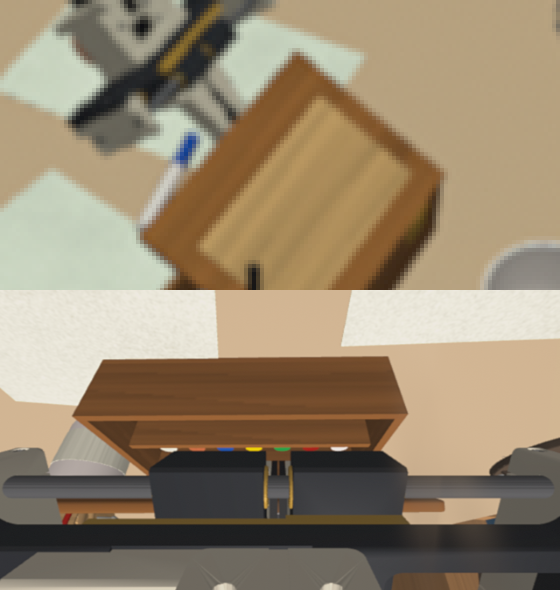

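The lid's edge rests on the fingers (force ~2 N), case unmoved. Continue down.

Call:
apply_moves:
  steps:
    - {"translation": [0.001, -0.004, -0.009], "rotation": [0, 0, 0]}
    - {"translation": [0.002, -0.008, -0.018], "rotation": [0, 0, 0]}
    - {"translation": [0.003, -0.012, -0.027], "rotation": [0, 0, 0]}
    - {"translation": [0.004, -0.0155, -0.036], "rotation": [0, 0, 0]}
    - {"translation": [0.005, -0.019, -0.045], "rotation": [0, 0, 0]}
    - {"translation": [0.006, -0.0225, -0.054], "rotation": [0, 0, 0]}
    - {"translation": [0.0068, -0.026, -0.064], "rotation": [0, 0, 0]}
    - {"translation": [0.0076, -0.029, -0.073], "rotation": [0, 0, 0]}
    - {"translation": [0.0083, -0.032, -0.083], "rotation": [0, 0, 0]}
    - {"translation": [0.009, -0.035, -0.092], "rotation": [0, 0, 0]}

```text
t: 13.98
eef_pos: [0.5045, -0.1125, 0.1004]
ee_rot: [3.141, 0.784, -1.321]
force: [1.4, -2.8, 0.1]
width: 0.0004
gripper_force: 1.2
```

Call:
apply_moves:
  steps:
    - {"translation": [0.0006, -0.0025, -0.0096], "rotation": [0, 0, 0]}
    - {"translation": [0.0012, -0.005, -0.019], "rotation": [0, 0, 0]}
    - {"translation": [0.0018, -0.0075, -0.0285], "rotation": [0, 0, 0]}
    - {"translation": [0.0024, -0.0097, -0.038], "rotation": [0, 0, 0]}
    - {"translation": [0.003, -0.0118, -0.048], "rotation": [0, 0, 0]}
    - {"translation": [0.0036, -0.014, -0.0575], "rotation": [0, 0, 0]}
    - {"translation": [0.0041, -0.016, -0.067], "rotation": [0, 0, 0]}
    - {"translation": [0.0046, -0.018, -0.077], "rotation": [0, 0, 0]}
    - {"translation": [0.005, -0.0195, -0.087], "rotation": [0, 0, 0]}
    - {"translation": [0.0055, -0.021, -0.0964], "rotation": [0, 0, 0]}

```text
t: 14.82
eef_pos: [0.5059, -0.1179, 0.0763]
ee_rot: [3.141, 0.783, -1.321]
force: [1.4, -5.3, -0.7]
width: 0.0006
gripper_force: 1.8
```

Run:
```python
from h import *
f=np.array([.2486,-.9686,0]);h=np.array([.493,.0416,.07])
s=get_state();d=s['eef_pos']-h;print(s['t'],d@f,d[2],s['force'],s['gripper_force'])
```

```text
14.8167 0.1576627257233213 0.006273065954906926 [ 1.43958456 -5.31600625 -0.73568168] 1.8467839993536472
```

Force is becoming mostly horizontal (friction lock); ease it by backing out a little while lowering.

Call:
apply_moves:
  steps:
    - {"translation": [0.001, -0.004, 0], "rotation": [0, 0, 0]}
    - {"translation": [0.002, -0.008, 0], "rotation": [0, 0, 0]}
    - {"translation": [0.003, -0.012, 0], "rotation": [0, 0, 0]}
    - {"translation": [0.004, -0.0155, 0], "rotation": [0, 0, 0]}
    - {"translation": [0.0043, -0.0167, -0.007], "rotation": [0, 0, 0]}
    - {"translation": [0.0046, -0.0178, -0.014], "rotation": [0, 0, 0]}
    - {"translation": [0.0049, -0.019, -0.021], "rotation": [0, 0, 0]}
    - {"translation": [0.0052, -0.02, -0.028], "rotation": [0, 0, 0]}
    - {"translation": [0.0055, -0.0213, -0.036], "rotation": [0, 0, 0]}
    - {"translation": [0.0058, -0.0225, -0.043], "rotation": [0, 0, 0]}

```text
t: 15.65
eef_pos: [0.5072, -0.1232, 0.0655]
ee_rot: [3.141, 0.784, -1.321]
force: [-0.6, -1.2, -1.5]
width: 0.0004
gripper_force: 0.6
```

Run:
```python
from h import *
f=np.array([.2486,-.9686,0]);h=np.array([.493,.0416,.07])
s=get_state();d=s['eef_pos']-h;print(s['t'],d@f,d[2],s['force'],s['gripper_force'])
a=grab_frame("scene")[130:230,240:380];b=grab_frame("wrist")
cv2.imwrite('pics/m6.png',np.vstack([cv2.resize(a,(560,400),interpolation=3)[:290],cv2.resize(b,(560,300))]))
c=camera_model("wrist")
for u,v in((0,0),): pass
```

```text
15.65 0.16319087967126059 -0.004482024741249119 [-0.56471911 -1.16130759 -1.54699208] 0.5983686551917344
```

View pics/m6.png

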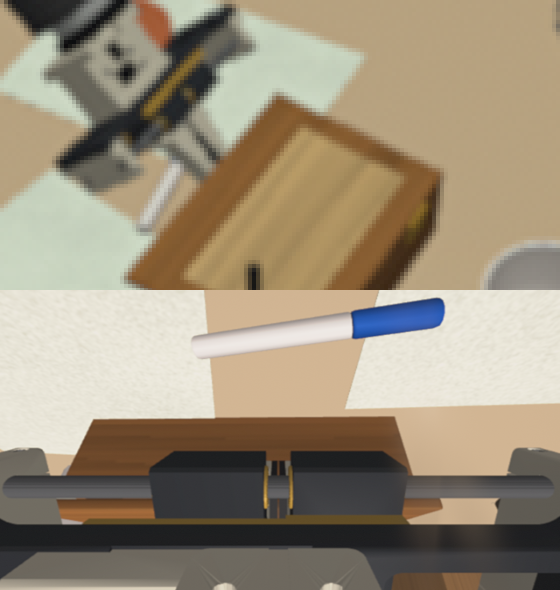

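Lid rests on the finger, nearly shut; force now light (1.2 N horizontal, 1.5 N down). Lower the rest slowly.

Call:
apply_moves:
  steps:
    - {"translation": [0.0003, -0.0012, -0.006], "rotation": [0, 0, 0]}
    - {"translation": [0.0006, -0.0023, -0.012], "rotation": [0, 0, 0]}
    - {"translation": [0.0009, -0.0035, -0.018], "rotation": [0, 0, 0]}
    - {"translation": [0.0012, -0.0046, -0.024], "rotation": [0, 0, 0]}
    - {"translation": [0.0015, -0.0058, -0.03], "rotation": [0, 0, 0]}
    - {"translation": [0.0018, -0.007, -0.036], "rotation": [0, 0, 0]}
    - {"translation": [0.0021, -0.0081, -0.042], "rotation": [0, 0, 0]}
    - {"translation": [0.0024, -0.0093, -0.048], "rotation": [0, 0, 0]}
    - {"translation": [0.0027, -0.0104, -0.054], "rotation": [0, 0, 0]}
    - {"translation": [0.003, -0.0116, -0.06], "rotation": [0, 0, 0]}

```text
t: 16.58
eef_pos: [0.508, -0.1261, 0.0508]
ee_rot: [3.141, 0.784, -1.321]
force: [0.6, -0.3, -0.2]
width: 0.0006
gripper_force: 0.0
```

Run:
```python
from h import *
f=np.array([.2486,-.9686,0]);e=np.array([.9686,.2486,0]);h=np.array([.493,.0416,.07])
for i in range(3):
    s=get_state();d=s['eef_pos']-h;print(s['t'],d@f,d[2],s['force'],s['gripper_force']); im=grab_frame("scene")
cv2.imwrite('pics/s7.png',im)
# predicted lid outer corner (far +e) px in the scene vs angle; measure via mask later
c=camera_model("scene")
for a in(0,.05,.1): print(a,[proj(c,h+f*(.165*np.cos(a)+.008*np.sin(a))+e*k+[0,0,.165*np.sin(a)+.008]).round(1) for k in(.12,-.12)])
hsv=cv2.cvtColor(im,cv2.COLOR_BGR2HSV); print(hsv[165,300:350:4])
```

```text
16.5833 0.16616918923760118 -0.01915301784376284 [ 0.62805193 -0.34841229 -0.21688595] 0.0
16.6333 0.16615113382396826 -0.019483029288034692 [ 0.67199954  0.24135206 -1.20371317] 0.0
16.6833 0.16615881315836276 -0.019341132647095576 [-0.4604604   0.66329906  0.02551858] 0.0
0 [array([270.6, 200.9]), array([309.3, 155.1])]
0.05 [array([270.3, 199.2]), array([309.2, 153.3])]
0.1 [array([270.2, 197.6]), array([309.3, 151.7])]
[[ 31  31 175]
 [ 16 167 127]
 [ 16 164 135]
 [ 16 154 134]
 [ 19 114 176]
 [ 17 141 147]
 [ 15 165 133]
 [ 15 164 131]
 [ 17  98 162]
 [ 19  77 182]
 [ 19  76 184]
 [ 19  77 183]
 [ 19  77 183]]
```

Contact is gone: lid on the rim. Withdraw down/out, then up.

Call:
apply_moves:
  steps:
    - {"translation": [0.002, -0.008, -0.01], "rotation": [0, 0, 0]}
    - {"translation": [0.006, -0.023, -0.02], "rotation": [0, 0, 0]}
    - {"translation": [0.012, -0.046, -0.02], "rotation": [0, 0, 0]}
    - {"translation": [0.02, -0.08, -0.02], "rotation": [0, 0, 0]}
    - {"translation": [0.03, -0.12, -0.01], "rotation": [0, 0, 0]}
    - {"translation": [0.04, -0.16, 0.0], "rotation": [0, 0, 0]}
    - {"translation": [0.05, -0.2, 0.04], "rotation": [0, 0, 0]}
    - {"translation": [0.06, -0.24, 0.1], "rotation": [0, 0, 0]}
    - {"translation": [0.07, -0.28, 0.18], "rotation": [0, 0, 0]}
    - {"translation": [0.08, -0.32, 0.26], "rotation": [0, 0, 0]}

```text
t: 17.57
eef_pos: [0.528, -0.2077, 0.1165]
ee_rot: [3.14, 0.784, -1.323]
force: [-0.5, -0.6, -0.4]
width: 0.0003
gripper_force: 0.0
```

Call:
apply_moves:
  steps:
    - {"translation": [0.01, -0.04, 0.08], "rotation": [0, 0, 0]}
    - {"translation": [0.02, -0.08, 0.16], "rotation": [0, 0, 0]}
    - {"translation": [0.02, -0.12, 0.24], "rotation": [0, 0, 0]}
    - {"translation": [0.02, -0.16, 0.32], "rotation": [0, 0, 0]}
    - {"translation": [0.02, -0.2, 0.38], "rotation": [0, 0, 0]}
    - {"translation": [0.02, -0.24, 0.4], "rotation": [0, 0, 0]}
    - {"translation": [0.02, -0.26, 0.4], "rotation": [0, 0, 0]}
    - {"translation": [0.02, -0.26, 0.4], "rotation": [0, 0, 0]}
    - {"translation": [0.02, -0.26, 0.4], "rotation": [0, 0, 0]}
    - {"translation": [0.02, -0.26, 0.4], "rotation": [0, 0, 0]}

```text
t: 18.4
eef_pos: [0.5327, -0.2706, 0.2145]
ee_rot: [3.139, 0.786, -1.323]
force: [-0.3, -0.2, -0.5]
width: 0.0003
gripper_force: 0.0
```

Run:
```python
from h import *
s=get_state();print(s['t'],s['eef_pos'],s['force'])
im=grab_frame("scene");a=im[120:270,240:410].copy()
cv2.imwrite('pics/m8.png',cv2.resize(a,(680,600),interpolation=3))
```

```text
18.4 [ 0.5327048  -0.27056954  0.21447396] [-0.34022292 -0.22745646 -0.48224974]
```

View pics/m8.png

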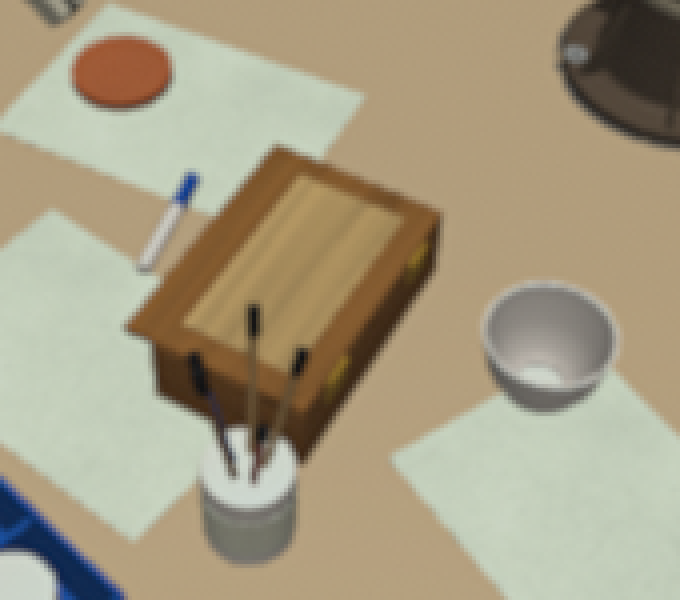

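The lid is flat on the rim: its corners at scene px (271.7,201.7) and (309.5,156.5) match the prediction for angle 0. Marker, jar and tub are unmoved and the hand is clear.

```bash
python3 -c "
from station import *
print(job_done())"
```

```text
the job is handed in; nothing more can be done
None
```

The lid was tipped forward from behind, caught on the fingers at about 0.6 rad, carried down at about 0.2 rad/s and lowered shut; the last image shows it closed and the hand clear, nothing else looked moved, and the job was handed in at about 18 s.

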